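# Load two tappets in the draining tray and wedge its front up

## Robot

A 6-joint arm with a two-finger parallel gripper is mounted at the origin on a cart in front of the work surface, level with it; the furniture and walls round the work are solid. World frame = base frame: x ahead of the robot, y to its left, z up, the work surface at z = 0. Lengths are in m, angles in rad, forces in N, time in s.
With the tool pointing down it reaches from about 0.375 to 0.9 m from the base axis. Payload 3.1 kg.
Tool frame: the origin (TCP) lies on the centre line of the jaws, within the pads' length; the fingertips stand ahead of it and the grasp point (between the pads) lies 3 mm ahead of it (robot.tip_reach is the z of the fingertips in the tool frame, in m); z points along the fingers, y is the line along which they close (so a half turn about z gives the same grasp; the last joint's range is limited). The gripper opens to 87 mm and grips with 3 to 60 N. Pads are 19 mm wide; open, the fingers measure 117 mm over their backs; the gripper's body (75 mm by 190 mm) begins 51 mm behind the grasp point.
Start: joints at [1.046, 0.527, 1.433, -0, 1.181, -0.178], TCP at [0.212, 0.588, 0.245] pointing down, gripper open.
Joint ranges: [-3.08, 3.08], [-0.75, 2.2], [0.22, 2.44], [-1.43, 4.57], [0, 2.65], [-2.85, 2.85]. Speed limits (rad/s): [2.79, 2.79, 3.14, 3.14, 3.14, 3.14].

## Interface

Orientations are given as a unit quaternion [x, y, z, w].
In Python, from rig import sensors, eyes, ticket, robot gives the robot as it stands.
- The arm moves only by the tool drive_tool, never from a script. Its argument "deltas" is a list that holds one entry, the list of rows, each a list of 6 numbers: the shift along the tool's x, y, z in mm, then the turn, a rotation vector about the tool's x, y, z in rad. A call has 1 to 8 rows; each row shifts and turns the commanded pose from where the row before left it, along the tool's axes as they then stand; what a row does not reach is not made up. A row lasts 1/12 s, in which the tool goes at most 41.7 mm and 7.16 degrees, less where a joint would pass 70% of its speed; a pose out of reach is approached as far as the arm can. A call is refused whole if a number of a shift passes 41.7 or a number of a turn 0.125, either way. A call with a gripper value outside its range is refused whole. "gripper" is the opening in per cent of the stroke, from 0 (shut) to 100 (fully open), set as the call begins (left out, the last holds). The fingers move at their own pace and stop on an object; "squeeze" is the grip in N (left out, the last holds). Time passes only in rows, so rows that do not move let the fingers close. It gives the time, the measured TCP pose, the force, the opening and the grip force at its end, in the units of the state.
- sensors.get_obs(): the state, without advancing time (a new reading comes with each control period).
- eyes.camera(name): name is "scene" or "top" or "wrist"; returns a dict with "img" (480x640x3 uint8, red, green, blue), "fov_y" (degrees; the focal length in pixels is half the picture's height over the tangent of half this angle, whatever the lens; pixels are square), "cx", "cy" (the principal point, pixels), "D" ([k1, k2, p1, p2, k3] as OpenCV has them; the pictures are not rectified), "xyz" and "attitude" of the camera in the world; the wrist camera has in their place "hand_eye" (4x4, takes a point from camera to tool coordinates, whose origin is the TCP and whose axes are the flange's). Camera axes: x right, y up, looking along -z (the intrinsics and any distortion apply to the point x, -y, -z); pixel columns grow to the right and rows downward; lengths in m; the calibration is good to about 2 mm. A picture is of the moment at which its call begins: read the wrist's pose just before it. There is no depth.
- ticket.hand_in(): hands the job in; it is judged then, once.
The state is a dict: "time": time; "q": joint angles; "joint_velocities": joint speeds; "joint_torque": joint torques, N m; "position": TCP position; "tool_rot": TCP orientation; "ft_force": force on the tool from outside, world axes, zero at the start; "moment": the same for the moment, N m; "grip_width": finger opening in m; "grip_force": force on a finger pad.
Only numpy, scipy, OpenCV 4.12 (cv2) and the standard library are available. Lean on these libraries where they do the work, as an engineer would, in place of code of your own. Each camera call takes 0.05 s, during which the arm holds its last target. There are 200 camera calls.

## Task

Put exactly two of the three bucket tappets into the hinged draining tray and leave the third on the bench. Then take the steel wedge by its heel and push its thin end squarely under the middle of the tray's front bar, flat on the bench, until the tray's front has just lifted, about 4 mm off its rests, so that it drains to the back. Finish holding the wedge there: keep your grip on the heel, with only the wedge holding the tray up, and leave the other parts and tools on the bench alone.

Things in the scene. Friction and masses are not known exactly. Their poses are not given: they have to be found in the camera images.
- stand: low dark steel stand fixed to the bench, 196 mm wide, carrying the tray. Origin on the bench straight below the middle of the tray's front bar; x level from the bar to the hinge at the back (the way the wedge is pushed), y left along the bar. Front rests 22 mm square at x = 20, y = 68 mm either side; between them, 114 mm, all is free down to the bench, back to x = 125. Hinge at x = 135, z = 20 mm.
- tray_lip (a point): centre of the tray's front bar, a level round bar 10 mm in diameter and 150 mm long along y; with the tray down its centre is 14 mm and its underside 9 mm above the bench.
- tray_floor (a point): middle of the tray's inner floor, 65 mm behind the front bar, 17 mm above the bench with the tray down. The tray is a shallow open aluminium box, inside 112 mm (x, front to back) by 144 mm (y), walls 3 mm thick, rim 27 mm above the inner floor (44 mm above the bench). x to the back, y to the left, z up, turning with the tray.
- tray (a joint): hinge of the tray at its back edge, rad: 0 = down on its front rests, growing as the front rises; the front bar rises 135 mm per rad (0.03 rad = 4 mm). The tray weighs about 0.6 kg, moves freely and falls back by its own weight.
- wedge_grip (a point): centre of the heel of the loose steel wedge (0.3 kg). Heel: an upright block 28 mm long (x), 30 wide (y), 44 tall; this point is 22 mm up. x points to the thin end: from the heel's front face, 14 mm ahead of this point, the taper runs on 90 mm, 30 wide, flat below, its top sloping evenly from 19 mm thick at the heel to 3 mm at the thin end (104 mm ahead of this point).
- wedge: the same wedge; origin on its underside below the centre of the heel, axes as wedge_grip.
- cap_a: bystander: brown camshaft bearing cap, 60x17x20 mm, leave alone.
- cap_b: bystander: brown camshaft bearing cap, 60x17x20 mm, leave alone.
- driver: bystander: screwdriver 166 mm long, lying near the bench's front edge, leave alone.
- gauge: bystander: closed feeler gauge, 92x14x10 mm, leave alone.
- bucket0_mid (a point): centre of a bucket tappet, a loose plain steel cup-shaped cylinder 34 mm in diameter and 26 mm tall, closed flat top, standing on the bench; this point is 13 mm up. The three tappets are alike.
- bucket0: the same tappet; origin at the centre of its underside.
- bucket1_mid (a point): centre of a bucket tappet, a loose plain steel cup-shaped cylinder 34 mm in diameter and 26 mm tall, closed flat top, standing on the bench; this point is 13 mm up. The three tappets are alike.
- bucket1: the same tappet; origin at the centre of its underside.
- bucket2_mid (a point): centre of a bucket tappet, a loose plain steel cup-shaped cylinder 34 mm in diameter and 26 mm tall, closed flat top, standing on the bench; this point is 13 mm up. The three tappets are alike.
- bucket2: the same tappet; origin at the centre of its underside.
Mind the look-alikes: they are no part of the job. Leave any black or yellow look-alike of the bucket0 alone.

How it is judged:
By the outcome, as a careful person would: the job done as asked, in the order asked, and still so for the second after the job is handed in, while the arm keeps its last pose, push and grip.
It also fails if it takes over 66 s, if anything falls off the work surface, if the arm or the gripper's body presses on something with over 40 N, if the wrist force passes 120 N, or if a joint passes its speed limit or range.

## Working session

There is one attempt and no reset: what is moved stays moved. The work goes in short steps, Python scripts to look and compute and a tool call to move; the robot and the scene stay as the last step left them, time stands still between calls to the robot, and variables do not carry over. Pictures are saved under pics/ and viewed, at most 10 in all, crops included, and the job is handed in when it is done.

Besides the shell and the picture viewer there is one more tool, called after ">>>" as a command line: name --argument value ..., lists and objects as JSON in quotes. drive_tool: Moves the arm, as the interface text tells. Its arguments: {"type":"object","properties":{"deltas":{"type":"array"},"gripper":{"type":"number"},"squeeze":{"type":"number"}},"required":["deltas"]}

```bash
mkdir -p pics; ls; cat > h.py <<'E'
import numpy as np,cv2
from scipy.spatial.transform import Rotation as R
from rig import sensors,eyes,ticket,robot
def snap(n):
    o=sensors.get_obs();c=eyes.camera(n);c['o']=o;return c
def ray(c,u,v):
    f=240/np.tan(np.radians(c['fov_y'])/2);K=np.array([[f,0,c['cx']],[0,f,c['cy']],[0,0,1]])
    p=cv2.undistortPoints(np.array([[[u,v]]],float),K,np.array(c['D'],float))[0,0]
    d=np.array([p[0],-p[1],-1.])
    if 'hand_eye' in c:
        H=np.array(c['hand_eye']);T=np.eye(4);T[:3,:3]=R.from_quat(c['o']['tool_rot']).as_matrix();T[:3,3]=c['o']['position'];M=T@H
        return M[:3,3],M[:3,:3]@d
    a=np.array(c['attitude']);Rm=R.from_quat(a).as_matrix() if a.size==4 else a.reshape(3,3)
    return np.array(c['xyz']),Rm@d
def at(c,u,v,z):
    o,d=ray(c,u,v);return (o+d*(z-o[2])/d[2])
def save(c,n,crop=None,s=1):
    im=c['img'][:,:,::-1]
    if crop: x,y,w,h=crop;im=im[y:y+h,x:x+w]
    cv2.imwrite('pics/'+n,cv2.resize(im,None,fx=s,fy=s,interpolation=cv2.INTER_CUBIC))
E
python3 - <<'E'
from h import *
import pickle
for n in('top','scene'):
    c=snap(n);save(c,n+'0.png',None,1.25);pickle.dump(c,open(n+'.pkl','wb'));print({k:c[k] for k in c if k not in('img','o')})
o=c['o'];print(o,robot.tip_reach)
E
```

```text
pics
{'fov_y': 42.86153111510607, 'cx': 319.38995041833414, 'cy': 229.44937991432863, 'D': array([-0.19885118,  0.        ,  0.        ,  0.        ,  0.        ]), 'xyz': array([-0.1221815 , -0.09180719,  1.31848995]), 'attitude': array([ 0.21646774, -0.13958737, -0.51804285,  0.81565231])}
{'fov_y': 52.470824719667505, 'cx': 324.5074485352018, 'cy': 244.4286533884003, 'D': array([0.01371711, 0.        , 0.        , 0.        , 0.        ]), 'xyz': array([-0.26009827,  0.69187151,  0.56152396]), 'attitude': array([-0.24412633,  0.45151247,  0.74856714, -0.41974524])}
{'time': 0.05, 'q': array([ 1.04649697e+00,  5.28451654e-01,  1.43385589e+00, -1.69214542e-06,
        1.18139557e+00, -1.78514291e-01]), 'joint_velocities': array([-0.00134621, -0.00020026, -0.00168915,  0.00109394,  0.00018919,
       -0.00050124]), 'joint_torque': array([ 3.15996181e-05, -4.41370261e+01, -1.77341366e+01,  6.35567587e-02,
        5.33917104e-02, -6.59518946e-05]), 'position': array([0.21147914, 0.58743082, 0.24359526]), 'tool_rot': array([ 1.72032058e-01,  9.85090786e-01, -9.91013356e-04, -3.62495556e-04]), 'ft_force': array([-0.35404418, -0.48831826,  0.05467373]), 'moment': array([-0.04152057,  0.01014195,  0.02663239]), 'grip_force': 0.0, 'grip_width': 0.08697925233878706} 0.022
```

View pics/top0.png

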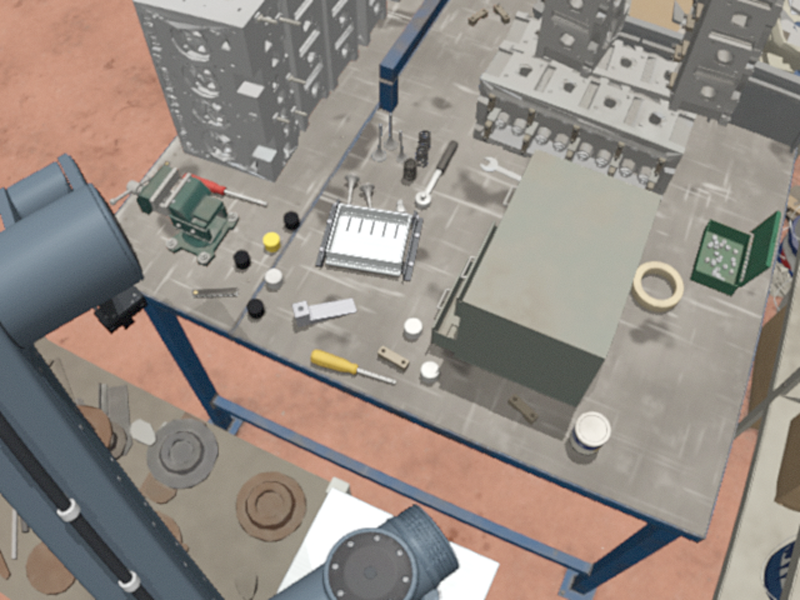

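View pics/scene0.png

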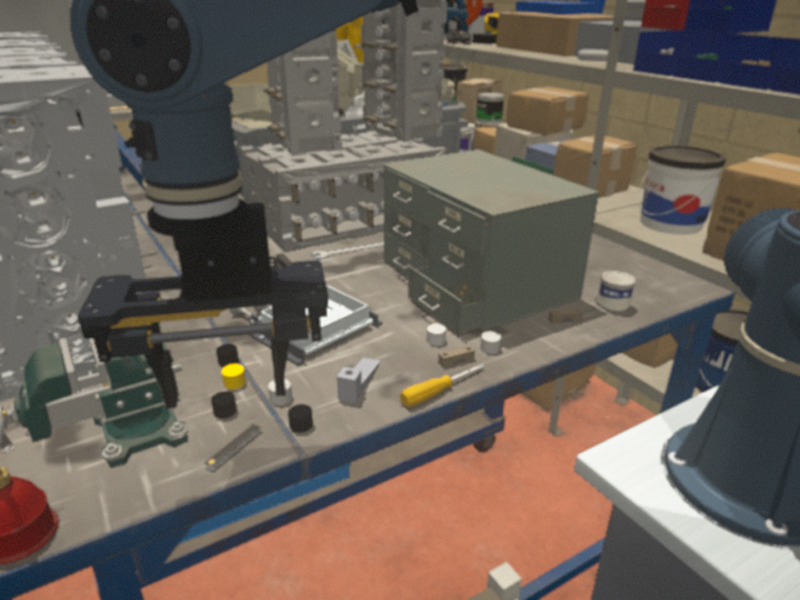

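The three steel tappets are in the top view at (274,280), (413,328) and (430,371), in 800-wide pixels. The look-alikes are black at (292,220), (242,260) and (256,309), yellow at (272,242), and the white can at (591,432). The wedge is at (300,310), thin end to the right, and the tray is at about (370,240). Next is one close crop.

```bash
python3 - <<'E'
from h import *
import pickle
c=pickle.load(open('top.pkl','rb'));save(c,'top1.png',(180,140,200,150),4)
for n,u,v,z in [('b0',274,275,.026),('b1',413,324,.026),('b2',430,367,.026),('heel',300,308,.044),('thin',355,305,.003),('tray',370,240,.017)]:
    print(n,at(c,u*.8,v*.8,z).round(4))
E
```

```text
b0 [0.4703 0.4543 0.026 ]
b1 [0.4888 0.1607 0.026 ]
b2 [0.4212 0.0953 0.026 ]
heel [0.4198 0.3653 0.044 ]
thin [0.4892 0.2854 0.003 ]
tray [0.6302 0.3216 0.017 ]
```

View pics/top1.png

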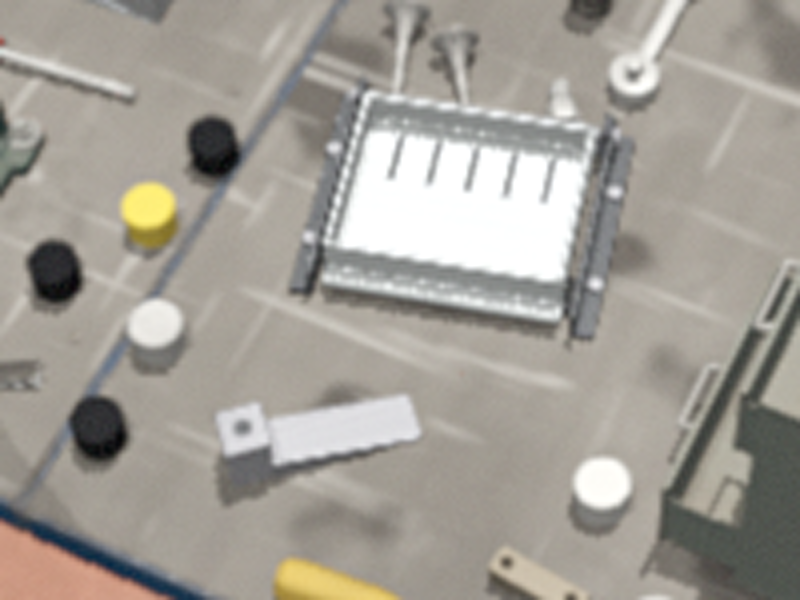

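Confirmed in the crop: plain steel tappets at (155,325) and (602,485), wedge heel at (243,427), thin end at (416,415), and front bar from (323,285) to (560,318).

```bash
python3 - <<'E'
from h import *
import pickle
c=pickle.load(open('top.pkl','rb'))
for n,u,v,z in [('b0',155,325,.026),('b1',602,485,.026),('heel',243,430,.044),('thin',416,415,.003),('barL',323,285,.016),('barR',560,320,.016),('rimBL',368,92,.044),('rimBR',598,125,.044),('rimFL',325,250,.044),('rimFR',565,288,.044),('railL1',352,90,.02),('railL0',300,288,.02),('railR1',625,140,.02),('railR0',583,335,.02)]:
    print(n,at(c,180+u/4,140+v/4,z).round(4))
E
```

```text
b0 [0.4667 0.4535 0.026 ]
b1 [0.484  0.1583 0.026 ]
heel [0.4179 0.3623 0.044 ]
thin [0.4899 0.2857 0.003 ]
barL [0.5416 0.3764 0.016 ]
barR [0.5817 0.2314 0.016 ]
rimBL [0.6685 0.4085 0.044 ]
rimBR [0.7078 0.2638 0.044 ]
rimFL [0.5503 0.3771 0.044 ]
rimFR [0.5885 0.2313 0.044 ]
railL1 [0.6804 0.4282 0.02  ]
railL0 [0.5315 0.3869 0.02  ]
railR1 [0.7201 0.2498 0.02  ]
railR0 [0.5758 0.213  0.02  ]
```

```bash
python3 - <<'E'
from h import *
import pickle
c=pickle.load(open('top.pkl','rb'));s=pickle.load(open('scene.pkl','rb'))
save(s,'sc1.png',(310,190,160,110),5)
for n,u,v,z in [('b2',430,367,.026),('drawer front bot',437,345,0),('cab corner bot',462,353,0),('cab R',585,400,0),('cap1',393,357,.02),('drvtip',395,382,.005),('yel',272,240,.026),('blk1',242,256,.026),('blk2',256,304,.026),('vise',205,260,0),('b0+right',300,275,.026),('b0',274,275,.026),('cap2',522,407,.02)]:
    print(n,at(c,u*.8,v*.8,z).round(4))
E
```

```text
b2 [0.4212 0.0953 0.026 ]
drawer front bot [0.4797 0.1056 0.    ]
cab corner bot [0.4844 0.0557 0.    ]
cab R [ 0.4922 -0.1912 -0.    ]
cap1 [0.413  0.1669 0.02  ]
drvtip [0.3747 0.1447 0.005 ]
yel [0.5405 0.4995 0.026 ]
blk1 [0.4813 0.5355 0.026 ]
blk2 [0.3984 0.4537 0.026 ]
vise [0.4523 0.6134 0.    ]
b0+right [0.4923 0.4074 0.026 ]
b0 [0.4703 0.4543 0.026 ]
cap2 [ 0.4217 -0.0879  0.02  ]
```

View pics/sc1.png

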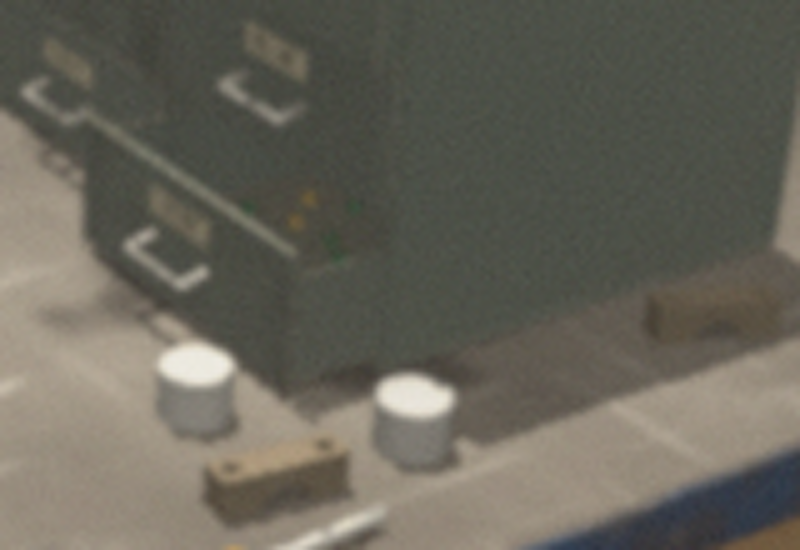

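>>> drive_tool --deltas '[[[-36,-5,14,0,0,0],[-36,-5,14,0,0,0],[-36,-5,14,0,0,0],[-36,-5,14,0,0,0],[-36,-5,14,0,0,0],[-36,-5,14,0,0,0],[-36,-5,14,0,0,0],[-35,-4,14,0,0,0]]]' --gripper 70 --squeeze 20

```text
time: 0.77
position: [0.4698, 0.4526, 0.1314]
tool_rot: [0.172, 0.985, -0.0, -0.0]
ft_force: [-1.0, 0.7, 0.2]
grip_width: 0.0616
grip_force: 0.0
```

```bash
cat >> h.py <<'E'
def go(x,y,z,yaw=None):
    o=sensors.get_obs();M=R.from_quat(o['tool_rot']).as_matrix();p=o['position']
    cur=np.degrees(np.arctan2(M[1,1],M[0,1]))
    print('t',round(o['time'],2),'pos',p.round(4),'yaw',cur.round(1),'tilt z',M[:,2].round(3),'w',round(o['grip_width'],4),'F',o['ft_force'].round(1),'delta tool mm',(M.T@(np.array([x,y,z])-p)*1000).round(1),'turn rad',None if yaw is None else np.radians(cur-yaw).round(3))
E
python3 - <<'E'
from h import *
go(.468,.454,.015)
c=snap('wrist');save(c,'w1.png');print(c['hand_eye'],c['fov_y'])
import pickle;pickle.dump(c,open('w1.pkl','wb'))
E
```

```text
t 0.77 pos [0.4698 0.4526 0.1314] yaw 70.2 tilt z [-0.001 -0.001 -1.   ] w 0.0616 F [-1.   0.7  0.2] delta tool mm [  2.1   0.8 116.4] turn rad None
[[ 6.30369260e-05  9.52622958e-01  3.04153736e-01  8.35172084e-02]
 [ 9.99999398e-01 -3.93376085e-04  1.02481793e-03  5.84299063e-04]
 [ 1.09591189e-03  3.04153488e-01 -9.52622409e-01 -1.38962788e-01]
 [ 0.00000000e+00  0.00000000e+00  0.00000000e+00  1.00000000e+00]] 59.76783946192505
```

View pics/w1.png

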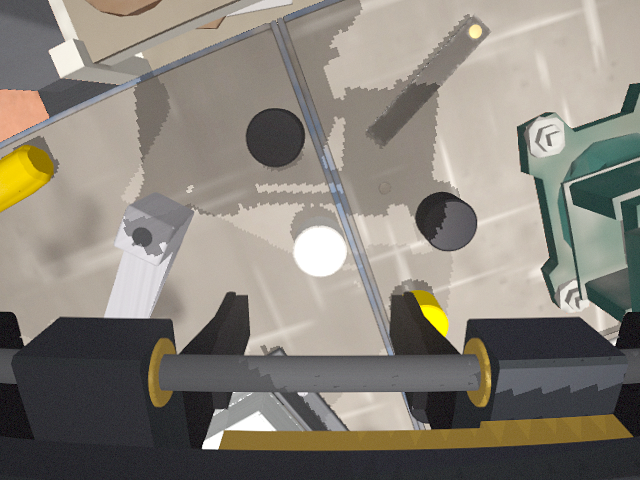

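The wrist view shows the steel tappet at (320,251), clear of black ones at (275,137) and (446,221). The wedge's heel top is at (148,230).

```bash
python3 - <<'E'
from h import *
import pickle
c=pickle.load(open('w1.pkl','rb'))
p=at(c,320,251,.026);print(p,at(c,150,228,.044));go(p[0],p[1],.014)
E
```

```text
[0.46908804 0.45357217 0.026     ] [0.41750031 0.36887236 0.044     ]
t 0.82 pos [0.4761 0.4489 0.1287] yaw 69.9 tilt z [ 0.003 -0.003 -1.   ] w 0.0612 F [ 4.  -0.9 -0.8] delta tool mm [  8.6   2.3 114.6] turn rad None
```

>>> drive_tool --deltas '[[[0,0,0,0,0,0],[0,0,24,0,0,0],[0,0,24,0,0,0],[0,0,24,0,0,0],[0,0,18,0,0,0],[0,0,10,0,0,0],[0,0,5,0,0,0],[0,0,0,0,0,0]]]'

```text
time: 1.48
position: [0.4675, 0.4542, 0.0268]
tool_rot: [0.172, 0.985, -0.001, -0.001]
ft_force: [-0.0, 0.5, -0.1]
grip_width: 0.0609
grip_force: 0.0
```

>>> drive_tool --deltas '[[[0,0,0,0,0,0],[0,0,0,0,0,0],[0,0,0,0,0,0],[0,0,0,0,0,0],[0,0,0,0,0,0],[0,0,0,0,0,0]]]' --gripper 0

```text
time: 1.98
position: [0.4689, 0.4542, 0.0283]
tool_rot: [0.172, 0.985, 0.0, 0.0]
ft_force: [0.2, -0.6, 2.5]
grip_width: 0.033
grip_force: 20.0
```

>>> drive_tool --deltas '[[[0,0,-15,0,0,0],[0,0,-35,0,0,0],[0,0,-30,0,0,0],[-34,-9,0,0,0,0],[-35,-9,0,0,0,0],[-35,-9,0,0,0,0],[-35,-10,0,0,0,0],[-33,-9,0,0,0,0]]]'

```text
time: 2.65
position: [0.6161, 0.3511, 0.1077]
tool_rot: [0.172, 0.985, -0.0, 0.0]
ft_force: [-0.2, 1.1, -1.0]
grip_width: 0.033
grip_force: 20.0
```

>>> drive_tool --deltas '[[[0,0,0,0,0,0.12],[0,0,0,0,0,0.12],[0,0,0,0,0,0.12],[0,0,0,0,0,0.12],[0,0,0,0,0,0.12],[0,0,0,0,0,0.12],[0,0,0,0,0,0.12],[0,0,0,0,0,0.12]]]'

```text
time: 3.32
position: [0.6146, 0.3523, 0.1073]
tool_rot: [0.61, 0.792, -0.0, -0.0]
ft_force: [-0.8, -0.2, -0.7]
grip_width: 0.0329
grip_force: 20.0
```

>>> drive_tool --deltas '[[[0,0,0,0,0,0],[0,0,0,0,0,0],[0,0,0,0,0,0]]]'

```text
time: 3.57
position: [0.6147, 0.3524, 0.1074]
tool_rot: [0.606, 0.795, -0.0, -0.0]
ft_force: [-0.4, -0.2, -0.4]
grip_width: 0.0328
grip_force: 20.0
```

```bash
python3 - <<'E'
from h import *
go(.6155,.3518,.0465,15.4)
c=snap('wrist');save(c,'w2.png',None,1.25)
import pickle;pickle.dump(c,open('w2.pkl','wb'))
E
```

```text
t 3.57 pos [0.6147 0.3524 0.1074] yaw 15.3 tilt z [-0. -0. -1.] w 0.0328 F [-0.4 -0.2 -0.4] delta tool mm [-0.7  0.6 60.9] turn rad -0.001
```

View pics/w2.png

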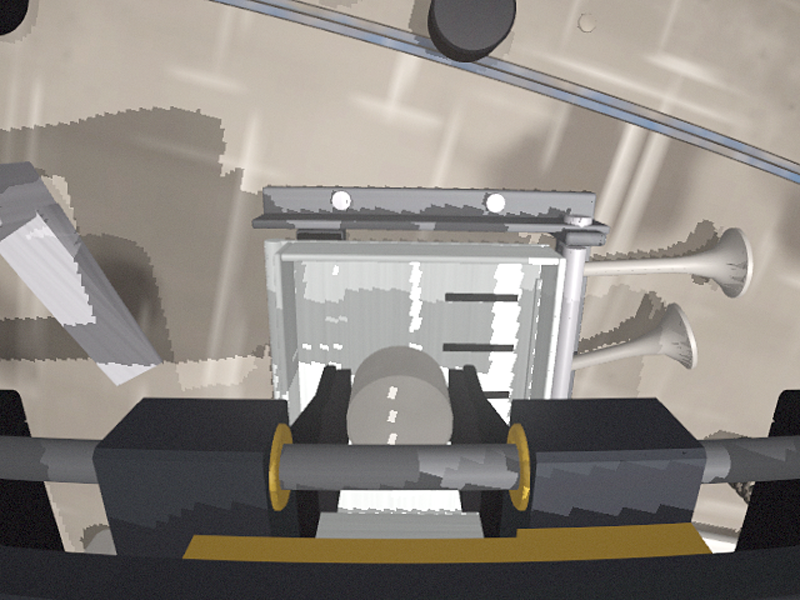

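The tappet hangs inside the tray, and the tray is square to the tool. The front bar runs down the picture at column ≈274 with its left end at (274,241); the hinge bar is at column ≈574.

```bash
python3 - <<'E'
from h import *
import pickle
c=pickle.load(open('w2.pkl','rb'))
for n,u,v,z in [('barLend',274,241,.016),('bar2',278,400,.016),('rimFLouter',277,246,.044),('rimBLouter',558,246,.044),('hinge',573,250,.02),('thinA',120,384,.003),('thinB',160,362,.003),('wheelR',38,213,.019),('wheelL',0,240,.019)]:
    print(n,at(c,u*.8,v*.8,z).round(4))
E
```

```text
barLend [0.5504 0.3768 0.016 ]
bar2 [0.5677 0.2989 0.016 ]
rimFLouter [0.5572 0.3821 0.044 ]
rimBLouter [0.6645 0.4116 0.044 ]
hinge [0.6801 0.4091 0.02  ]
thinA [0.4822 0.2767 0.003 ]
thinB [0.5022 0.2957 0.003 ]
wheelR [0.4418 0.3624 0.019 ]
wheelL [0.4233 0.3448 0.019 ]
```

>>> drive_tool --deltas '[[[0,0,15,0,0,0],[0,0,18,0,0,0],[0,0,15,0,0,0],[0,0,8,0,0,0],[0,0,4,0,0,0],[0,0,0,0,0,0],[0,0,0,0,0,0]]]'

```text
time: 4.2
position: [0.6152, 0.3526, 0.0478]
tool_rot: [0.607, 0.794, 0.0, 0.0]
ft_force: [1.0, -0.2, -0.3]
grip_width: 0.0332
grip_force: 20.0
```

>>> drive_tool --deltas '[[[0,0,1.5,0,0,0],[0,0,0,0,0,0]]]'

```text
time: 4.37
position: [0.6153, 0.3526, 0.0467]
tool_rot: [0.607, 0.794, 0.001, 0.0]
ft_force: [0.1, 0.5, 0.3]
grip_width: 0.0332
grip_force: 20.0
```

>>> drive_tool --deltas '[[[0,0,0,0,0,0],[0,0,0,0,0,0],[0,0,0,0,0,0],[0,0,-5,0,0,0],[0,0,-20,0,0,0],[0,0,-35,0,0,0],[0,0,-40,0,0,0],[0,0,-20,0,0,0]]]' --gripper 60

```text
time: 5.03
position: [0.6169, 0.3534, 0.1714]
tool_rot: [0.607, 0.794, 0.003, 0.002]
ft_force: [0.9, 0.9, 1.4]
grip_width: 0.0519
grip_force: 0.0
```

```bash
python3 - <<'E'
from h import *
go(.485,.160,.14,0)
E
```

```text
t 5.03 pos [0.6169 0.3534 0.1714] yaw 15.2 tilt z [ 0.007  0.003 -1.   ] w 0.0519 F [0.9 0.9 1.4] delta tool mm [-152.1 -178.2   30. ] turn rad 0.265
```

>>> drive_tool --deltas '[[[-15,-18,0,0,0,0],[-25,-28,0,0,0,0],[-25,-29,0,0,0,0],[-25,-29,0,0,0,0],[-25,-29,0,0,0,0],[-24,-29,0,0,0,0],[-13,-14,0,0,0,0],[0,0,0,0,0,0]]]'

```text
time: 5.7
position: [0.4813, 0.157, 0.1664]
tool_rot: [0.609, 0.793, -0.002, -0.001]
ft_force: [0.2, 0.1, -0.4]
grip_width: 0.052
grip_force: 0.0
```

>>> drive_tool --deltas '[[[0,0,0,0,0,0.09],[0,0,15,0,0,0.09],[0,0,15,0,0,0.09],[0,0,0,0,0,0],[0,0,0,0,0,0]]]'

```text
time: 6.12
position: [0.4852, 0.1602, 0.1359]
tool_rot: [0.708, 0.706, -0.0, -0.0]
ft_force: [-0.1, -0.0, -0.6]
grip_width: 0.0519
grip_force: 0.0
```

```bash
python3 - <<'E'
from h import *
go(.485,.160,.027,0)
c=snap('wrist')
g=c['img'].astype(int);m=((g.min(2)>225)).astype('uint8')
n,l,s,ce=cv2.connectedComponentsWithStats(m)
for i in range(1,n):
    if s[i,4]>300: print(s[i],ce[i].round(1),at(c,*ce[i],.026).round(4))
save(c,'w3.png')
E
```

```text
t 6.12 pos [0.4852 0.1602 0.1359] yaw -0.1 tilt z [-0.  0. -1.] w 0.0519 F [-0.1 -0.  -0.6] delta tool mm [-2.000e-01 -1.000e-01  1.089e+02] turn rad -0.002
```

View pics/w3.png

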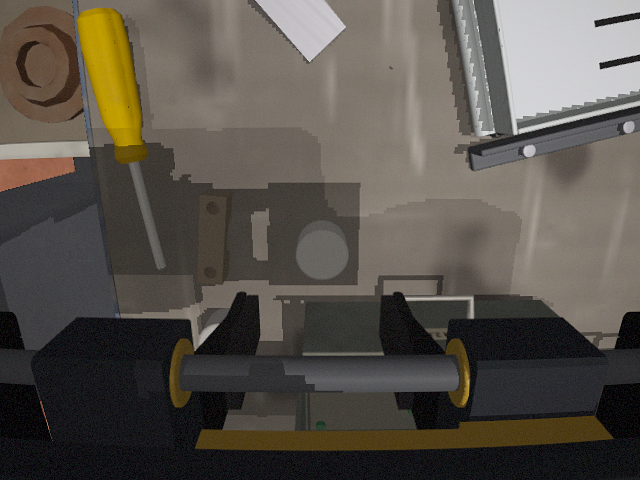

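Tappet b1 has its top at (323,247), in shadow. The drawer edge is at row ≈298 and the cap at (213,238). The bar's right end is near (484,136) and the wedge tip between (309,62) and (345,28).

```bash
python3 - <<'E'
from h import *
import cv2
c=snap('wrist');c['img']=cv2.imread('pics/w3.png')[:,:,::-1]
p=at(c,323,247,.026);print(p)
for z in(.03,.06,.08):print('drawer',z,at(c,304,298,z).round(3))
for n,u,v,z in [('barR',484,136,.014),('tipR',309,62,.003),('tipL',345,28,.003),('capR',224,270,.02)]:print(n,at(c,u,v,z).round(4))
go(p[0],p[1],.027,0)
E
```

```text
[0.48862273 0.16270988 0.026     ]
drawer 0.03 [0.476 0.129 0.03 ]
drawer 0.06 [0.478 0.144 0.06 ]
drawer 0.08 [0.478 0.153 0.08 ]
barR [0.5885 0.2309 0.014 ]
tipR [0.4803 0.2741 0.003 ]
tipL [0.5021 0.2937 0.003 ]
capR [0.4235 0.145  0.02  ]
t 6.22 pos [0.4857 0.1601 0.1367] yaw -0.2 tilt z [ 0.002  0.    -1.   ] w 0.0524 F [0.6 0.3 0.7] delta tool mm [  2.6   2.7 109.7] turn rad -0.003
```

>>> drive_tool --deltas '[[[4,3,5,0,0,0],[0,0,20,0,0,0],[0,0,25,0,0,0],[0,0,25,0,0,0],[0,0,18,0,0,0],[0,0,10,0,0,0],[0,0,5,0,0,0],[0,0,0,0,0,0]]]'

```text
time: 6.88
position: [0.4878, 0.1638, 0.0275]
tool_rot: [0.709, 0.705, -0.0, -0.0]
ft_force: [-0.5, 1.8, 0.9]
grip_width: 0.0521
grip_force: 0.0
```

>>> drive_tool --deltas '[[[0,0,0,0,0,0],[0,0,0,0,0,0],[0,0,0,0,0,0],[0,0,0,0,0,0],[0,0,0,0,0,0]]]' --gripper 0

```text
time: 7.3
position: [0.4883, 0.1637, 0.0289]
tool_rot: [0.709, 0.705, 0.001, 0.0]
ft_force: [0.1, 0.7, 4.4]
grip_width: 0.033
grip_force: 20.0
```

>>> drive_tool --deltas '[[[0,0,-10,0,0,0],[0,0,-25,0,0,0],[0,0,-35,0,0,0],[0,0,-25,0,0,0],[0,0,0,0,0,0]]]'

```text
time: 7.72
position: [0.4908, 0.1641, 0.1281]
tool_rot: [0.709, 0.705, 0.004, 0.003]
ft_force: [-0.2, -0.5, 0.1]
grip_width: 0.0331
grip_force: 20.0
```

```bash
python3 - <<'E'
from h import *
go(.636,.291,.122,15)
E
```

```text
t 7.72 pos [0.4908 0.1641 0.1281] yaw -0.3 tilt z [ 0.01   0.001 -1.   ] w 0.0331 F [-0.2 -0.5  0.1] delta tool mm [127.6 144.5   7.7] turn rad -0.267
```

>>> drive_tool --deltas '[[[14,17,0,0,0,0],[22,26,0,0,0,0],[22,27,0,0,0,0],[22,27,0,0,0,0],[22,26,0,0,0,0],[22,26,0,0,0,-0.05],[0,0,0,0,0,-0.1],[0,0,0,0,0,-0.1]]]'

```text
time: 8.38
position: [0.6385, 0.2882, 0.1224]
tool_rot: [0.613, 0.79, 0.0, 0.0]
ft_force: [-0.7, -0.4, -1.1]
grip_width: 0.0331
grip_force: 20.0
```

>>> drive_tool --deltas '[[[0,0,0,0,0,0],[0,0,15,0,0,0],[0,0,25,0,0,0],[0,0,20,0,0,0],[0,0,10,0,0,0],[0,0,4,0,0,0],[0,0,0,0,0,0],[0,0,0,0,0,0]]]'

```text
time: 9.05
position: [0.6379, 0.287, 0.0498]
tool_rot: [0.616, 0.788, 0.0, 0.0]
ft_force: [-0.1, -0.8, 0.4]
grip_width: 0.0332
grip_force: 20.0
```

```bash
python3 - <<'E'
from h import *
go(.638,.288,.0465,15)
E
```

```text
t 9.05 pos [0.6379 0.287  0.0498] yaw 14.0 tilt z [ 0.001  0.    -1.   ] w 0.0332 F [-0.1 -0.8  0.4] delta tool mm [1.  0.3 3.3] turn rad -0.018
```

>>> drive_tool --deltas '[[[0,0,2,0,0,0],[0,0,1,0,0,0],[0,0,0,0,0,0]]]'

```text
time: 9.3
position: [0.6378, 0.287, 0.0469]
tool_rot: [0.615, 0.788, 0.001, 0.0]
ft_force: [-0.2, -0.2, -0.6]
grip_width: 0.0335
grip_force: 20.0
```

>>> drive_tool --deltas '[[[0,0,0,0,0,0],[0,0,0,0,0,0],[0,0,0,0,0,0],[0,0,-5,0,0,0],[0,0,-25,0,0,0],[0,0,-40,0,0,0],[0,0,-40,0,0,0],[0,0,-20,0,0,0]]]' --gripper 60

```text
time: 9.97
position: [0.6398, 0.2876, 0.1818]
tool_rot: [0.615, 0.788, 0.003, 0.002]
ft_force: [0.4, 0.4, 0.8]
grip_width: 0.0522
grip_force: 0.0
```

```bash
python3 - <<'E'
from h import *
go(.418,.366,.15,43)
E
```

```text
t 9.97 pos [0.6398 0.2876 0.1818] yaw 14.0 tilt z [ 0.008  0.002 -1.   ] w 0.0522 F [0.4 0.4 0.8] delta tool mm [ 129.8 -196.4   30.3] turn rad -0.505
```

>>> drive_tool --deltas '[[[10,-17,0,0,0,0],[19,-29,0,0,0,0],[19,-30,0,0,0,0],[20,-30,0,0,0,0],[20,-30,0,0,0,0],[20,-30,0,0,0,0],[16,-26,0,0,0,0],[0,0,5,0,0,-0.12]]]'

```text
time: 10.63
position: [0.4144, 0.3615, 0.1719]
tool_rot: [0.565, 0.825, -0.002, -0.002]
ft_force: [-0.5, -0.2, 0.5]
grip_width: 0.0522
grip_force: 0.0
```

>>> drive_tool --deltas '[[[0,0,5,0,0,-0.12],[0,0,10,0,0,-0.12],[0,0,10,0,0,-0.12],[0,0,0,0,0,0],[0,0,0,0,0,0],[0,0,0,0,0,0]]]'

```text
time: 11.13
position: [0.4215, 0.3608, 0.1466]
tool_rot: [0.412, 0.911, 0.0, 0.0]
ft_force: [0.3, 0.4, -1.0]
grip_width: 0.0523
grip_force: 0.0
```

```bash
python3 - <<'E'
from h import *
go(.4216,.3612,.027,42)
c=snap('wrist');save(c,'w4.png',None,1.25)
import pickle;pickle.dump(c,open('w4.pkl','wb'))
E
```

```text
t 11.13 pos [0.4215 0.3608 0.1466] yaw 41.4 tilt z [ 0.001  0.001 -1.   ] w 0.0523 F [ 0.3  0.4 -1. ] delta tool mm [  0.2   0.2 119.6] turn rad -0.011
```

View pics/w4.png

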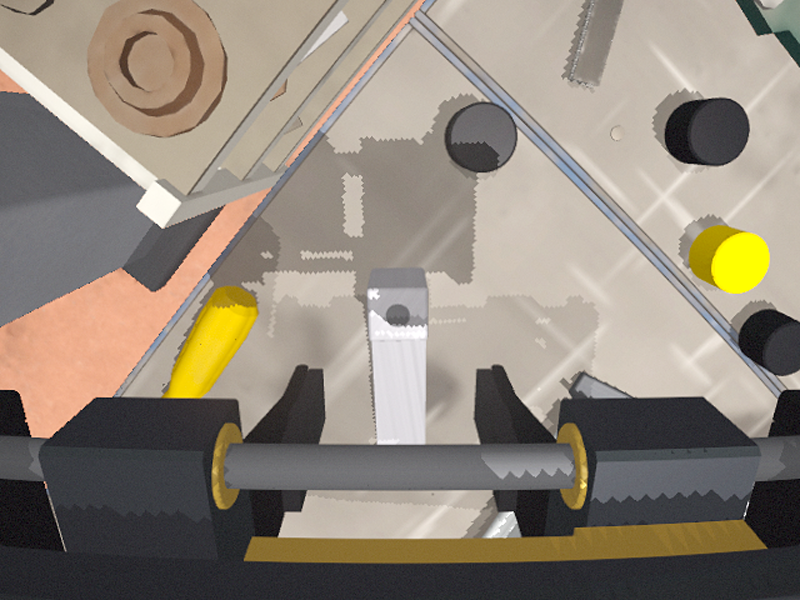

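The heel top is centred at (398,315) and the wedge lies parallel to the jaws' x-axis, its centre line running (399,290) to (401,440).

```bash
python3 - <<'E'
from h import *
import pickle
c=pickle.load(open('w4.pkl','rb'))
p=at(c,398*.8,315*.8,.044);print(p)
a=at(c,398.7*.8,342*.8,.019);b=at(c,401*.8,440*.8,.006);d=b-a;print(np.degrees(np.arctan2(d[1],d[0])))
go(p[0],p[1],.027,42)
E
```

```text
[0.42065415 0.36195614 0.044     ]
-47.47344226021653
t 11.18 pos [0.4216 0.3609 0.1468] yaw 41.4 tilt z [ 0.001  0.001 -1.   ] w 0.0521 F [-0.4  0.2  0.2] delta tool mm [ 1.500e+00 -1.000e-01  1.198e+02] turn rad -0.01
```

>>> drive_tool --deltas '[[[1.5,0,10,0,0,-0.01],[0,0,25,0,0,0],[0,0,30,0,0,0],[0,0,25,0,0,0],[0,0,16,0,0,0],[0,0,9,0,0,0],[0,0,4,0,0,0],[0,0,0,0,0,0]]]'

```text
time: 11.85
position: [0.4199, 0.3617, 0.0264]
tool_rot: [0.406, 0.914, -0.0, -0.0]
ft_force: [0.2, 0.1, 1.6]
grip_width: 0.0525
grip_force: 0.0
```

>>> drive_tool --deltas '[[[0,0,0,0,0,0],[0,0,0,0,0,0],[0,0,0,0,0,0],[0,0,0,0,0,0],[0,0,0,0,0,0],[0,0,0,0,0,0]]]' --gripper 0 --squeeze 45

```text
time: 12.35
position: [0.4203, 0.3619, 0.0279]
tool_rot: [0.406, 0.914, 0.0, 0.0]
ft_force: [-0.6, 0.5, 5.3]
grip_width: 0.0299
grip_force: 45.0
```

>>> drive_tool --deltas '[[[0,0,-8,0,0,0],[0,0,-12,0,0,0],[0,0,-10,0,0,-0.1],[0,0,0,0,0,-0.12],[0,0,0,0,0,-0.12],[0,0,0,0,0,-0.12],[0,0,0,0,0,-0.12],[0,0,0,0,0,-0.12]]]'

```text
time: 13.02
position: [0.42, 0.3617, 0.0577]
tool_rot: [0.065, 0.998, 0.0, 0.0]
ft_force: [-0.5, 0.0, -2.9]
grip_width: 0.0296
grip_force: 45.0
```

>>> drive_tool --deltas '[[[0,0,0,0,0,-0.12],[0,0,0,0,0,-0.12],[0,0,0,0,0,-0.1],[0,0,0,0,0,-0.05],[0,0,0,0,0,0]]]'

```text
time: 13.43
position: [0.42, 0.3617, 0.0576]
tool_rot: [-0.127, 0.992, -0.0, -0.0]
ft_force: [0.1, 0.5, -3.2]
grip_width: 0.0301
grip_force: 45.0
```

```bash
python3 - <<'E'
from h import *
go(.4495,.2728,.058,104.6)
E
```

```text
t 13.43 pos [0.42   0.3617 0.0576] yaw 104.6 tilt z [-0. -0. -1.] w 0.0301 F [ 0.1  0.5 -3.2] delta tool mm [ -6.1 -93.5  -0.4] turn rad 0.0
```

>>> drive_tool --deltas '[[[-1,-15,0,0,0,0],[-2,-25,0,0,0,0],[-2,-25,0,0,0,0],[-1,-20,0,0,0,0],[0,-8.5,8,0,0,0],[0,0,12,0,0,0],[0,0,5,0,0,0],[0,0,0,0,0,0]]]'

```text
time: 14.1
position: [0.4484, 0.2726, 0.0309]
tool_rot: [-0.126, 0.992, -0.0, -0.001]
ft_force: [-0.3, 0.2, -3.4]
grip_width: 0.0296
grip_force: 45.0
```

>>> drive_tool --deltas '[[[0,0,2,0,0,0],[0,0,1,0,0,0],[0,0,1,0,0,0],[0,0,0,0,0,0]]]'

```text
time: 14.43
position: [0.4493, 0.2732, 0.0282]
tool_rot: [-0.127, 0.992, 0.0, 0.0]
ft_force: [0.8, 0.6, -3.5]
grip_width: 0.0294
grip_force: 45.0
```

```bash
python3 - <<'E'
from h import *
go(.4495,.2728,.028,104.6)
c=snap('wrist');t=snap('top')
a=cv2.resize(c['img'],(800,600))[:, :,::-1]
save(t,'t2.png',(220,150,150,112),5.33)
import pickle;pickle.dump((c,t),open('ct.pkl','wb'));cv2.imwrite('pics/w5.png',a)
E
```

```text
t 14.43 pos [0.4493 0.2732 0.0282] yaw 104.6 tilt z [ 0.  0. -1.] w 0.0294 F [ 0.8  0.6 -3.5] delta tool mm [-0.1 -0.4  0.2] turn rad -0.0
```

View pics/t2.png

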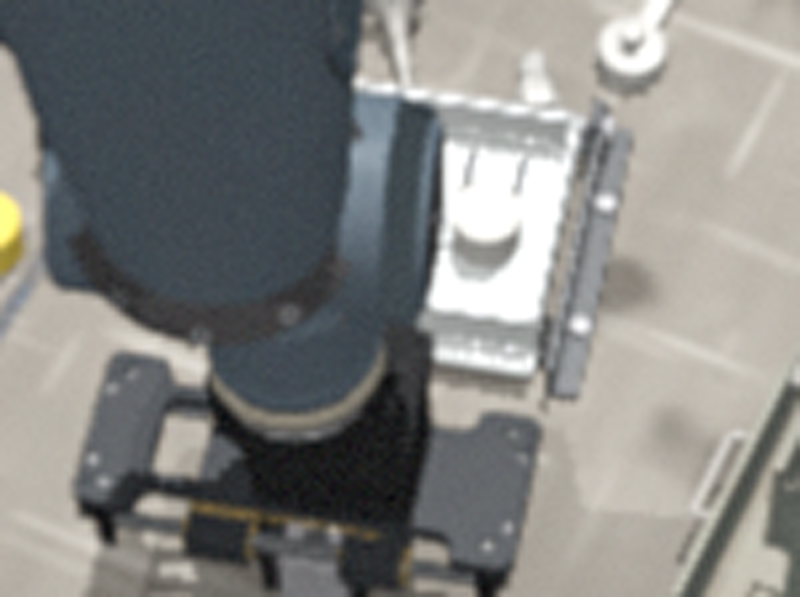

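>>> drive_tool --deltas '[[[0,0,0.7,0,0,0],[0,0,0.5,0,0,0],[0,0,0,0,0,0],[0,0,0,0,0,0]]]'

```text
time: 14.87
position: [0.4495, 0.273, 0.0279]
tool_rot: [-0.127, 0.992, 0.0, 0.0]
ft_force: [-1.7, 0.6, 6.4]
grip_width: 0.0296
grip_force: 45.0
```

>>> drive_tool --deltas '[[[0,0,0.5,0,0,0],[0,0,0.0,0,0,0],[0,0,0,0,0,0]]]'

```text
time: 15.12
position: [0.4495, 0.273, 0.0279]
tool_rot: [-0.127, 0.992, 0.0, 0.001]
ft_force: [-2.4, -0.3, 9.0]
grip_width: 0.0293
grip_force: 45.0
```

>>> drive_tool --deltas '[[[0,0,0.5,0,0,0],[0,0,0.0,0,0,0],[0,0,0,0,0,0]]]'

```text
time: 15.37
position: [0.4495, 0.273, 0.0278]
tool_rot: [-0.127, 0.992, 0.0, 0.001]
ft_force: [-3.3, -0.6, 13.7]
grip_width: 0.0294
grip_force: 45.0
```

>>> drive_tool --deltas '[[[0,0,-1,0,0,0],[0,0,0,0,0,0],[0,0,0,0,0,0]]]'

```text
time: 15.62
position: [0.4496, 0.2729, 0.0278]
tool_rot: [-0.127, 0.992, 0.0, 0.0]
ft_force: [-1.7, 0.3, 8.7]
grip_width: 0.0297
grip_force: 45.0
```

```bash
python3 - <<'E'
from h import *
go(.4495,.2728,.028,104.6)
c=snap('wrist');s=snap('scene');t=snap('top')
import pickle;pickle.dump((c,s,t),open('ref.pkl','wb'))
a=cv2.resize(s['img'][190:310,170:330],(800,600),interpolation=cv2.INTER_CUBIC)[:300*2]
b=cv2.resize(c['img'],(400,300))
x=np.zeros((600,800,3),'uint8');x[:]=a;x[300:,:]=np.hstack([cv2.resize(c['img'],(400,300)),cv2.resize(t['img'][150:255,240:380],(400,300))]);x[:300]=cv2.resize(s['img'][190:280,140:380],(800,300),interpolation=cv2.INTER_CUBIC)
cv2.imwrite('pics/comp.png',x[:,:,::-1])
E
```

```text
t 15.62 pos [0.4496 0.2729 0.0278] yaw 104.6 tilt z [ 0.001  0.    -1.   ] w 0.0297 F [-1.7  0.3  8.7] delta tool mm [ 0.2 -0.1 -0.2] turn rad -0.001
```

View pics/comp.png

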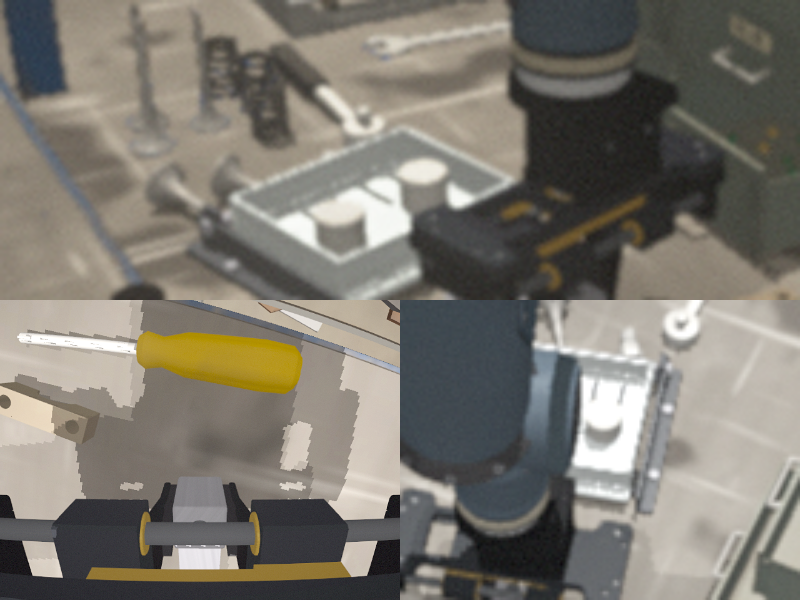

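>>> drive_tool --deltas '[[[-4,0,-0.4,0,0,0],[-6,0,0,0,0,0],[-6,0,0,0,0,0],[-6,0,0,0,0,0],[-6,0,0,0,0,0],[-4,0,0,0,0,0],[-2,0,0,0,0,0],[0,0,0,0,0,0]]]'

```text
time: 16.43
position: [0.4807, 0.2809, 0.0279]
tool_rot: [-0.127, 0.992, -0.0, -0.002]
ft_force: [-5.2, -0.9, 9.2]
grip_width: 0.0296
grip_force: 45.0
```

>>> drive_tool --deltas '[[[-2,0,0,0,0,0],[-2,0,0,0,0,0],[0,0,0,0,0,0]]]'

```text
time: 16.68
position: [0.4844, 0.2819, 0.0279]
tool_rot: [-0.127, 0.992, -0.0, -0.002]
ft_force: [-5.4, -1.2, 8.5]
grip_width: 0.0297
grip_force: 45.0
```

>>> drive_tool --deltas '[[[-2,0,0,0,0,0],[-2,0,0,0,0,0],[0,0,0,0,0,0]]]'

```text
time: 16.93
position: [0.4884, 0.2829, 0.0279]
tool_rot: [-0.127, 0.992, -0.0, -0.002]
ft_force: [-4.9, -2.9, 8.8]
grip_width: 0.0298
grip_force: 45.0
```

>>> drive_tool --deltas '[[[-2,0,0,0,0,0],[-2,0,0,0,0,0],[0,0,0,0,0,0]]]'

```text
time: 17.18
position: [0.4922, 0.2839, 0.0279]
tool_rot: [-0.127, 0.992, -0.0, -0.002]
ft_force: [-5.3, -1.7, 8.0]
grip_width: 0.0295
grip_force: 45.0
```

>>> drive_tool --deltas '[[[-2,0,0,0,0,0],[-2,0,0,0,0,0],[0,0,0,0,0,0]]]'

```text
time: 17.43
position: [0.4962, 0.285, 0.0279]
tool_rot: [-0.127, 0.992, -0.0, -0.002]
ft_force: [-4.4, -0.5, 7.7]
grip_width: 0.0298
grip_force: 45.0
```

>>> drive_tool --deltas '[[[-2,0,0,0,0,0],[-2,0,0,0,0,0],[0,0,0,0,0,0]]]'

```text
time: 17.68
position: [0.4997, 0.2859, 0.0279]
tool_rot: [-0.127, 0.992, -0.0, -0.002]
ft_force: [-5.1, -1.5, 9.1]
grip_width: 0.0299
grip_force: 45.0
```

```bash
python3 - <<'E'
from h import *
go(.5695-.048*.968,.304-.048*.252,.028,104.6)
s=snap('scene');t=snap('top')
import pickle;pickle.dump((s,t),open('mid.pkl','wb'))
s0=pickle.load(open('ref.pkl','rb'))[1]
g=lambda c:cv2.cvtColor(c['img'],cv2.COLOR_RGB2GRAY)
P=np.float32([[140+x/3.333,190+y/3.333] for x,y in [(350,258),(330,247),(310,236),(290,226),(270,216),(250,205),(232,195),(225,285),(200,245),(150,150)]])
q,st,e=cv2.calcOpticalFlowPyrLK(g(s0),g(s),P[:,None],None,winSize=(9,9),maxLevel=0)
print(np.c_[q[:,0]-P,st,e].round(2))
E
```

```text
t 17.68 pos [0.4997 0.2859 0.0279] yaw 104.6 tilt z [-0.004 -0.001 -1.   ] w 0.0299 F [-5.1 -1.5  9.1] delta tool mm [-24.1  -0.   -0.2] turn rad -0.0
[[ 1.837e+01  6.250e+00  1.000e+00  5.079e+01]
 [ 0.000e+00  1.000e-02  1.000e+00  1.540e+00]
 [ 3.000e-02 -1.000e-02  1.000e+00  1.210e+00]
 [-3.000e-02 -1.000e-02  1.000e+00  8.400e-01]
 [-5.000e-02 -1.000e-02  1.000e+00  1.540e+00]
 [ 5.000e-02  2.000e-02  1.000e+00  1.400e+00]
 [-4.000e-02 -1.000e-02  1.000e+00  1.020e+00]
 [-1.600e-01 -5.000e-02  1.000e+00  9.000e-01]
 [ 4.000e-02 -2.000e-02  1.000e+00  1.230e+00]
 [ 1.400e-01 -8.000e-02  1.000e+00  1.760e+00]]
```

```bash
cat > lift.py <<'E'
from h import *
import pickle
def proj(c,X):
    f=240/np.tan(np.radians(c['fov_y'])/2);K=np.array([[f,0,c['cx']],[0,f,c['cy']],[0,0,1]])
    M=R.from_quat(c['attitude']).as_matrix();p=(X-c['xyz'])@M*np.array([1,-1,-1])
    return cv2.projectPoints(p,np.zeros(3),np.zeros(3),K,np.array(c['D']))[0][:,0]
ex=np.array([.968,.252,0]);B=np.array([.5695,.304,0]);H=B+.135*ex;H[2]=.02
s0=pickle.load(open('ref.pkl','rb'))[1]
g=lambda c:cv2.cvtColor(c['img'],cv2.COLOR_RGB2GRAY)
P=np.float32([[140+x/3.333,190+y/3.333] for x,y in [(330,247),(320,241),(310,236),(300,231),(290,226),(270,216),(250,205)]])
X=np.array([at(s0,*p,.044) for p in P])
d=X-H;th=.03
rx=d@ex
X2=X+(-rx*th)[:,None]*np.array([0,0,1])+(d[:,2]*th)[:,None]*ex   # small rotation, front rises
pr=proj(s0,X2)-proj(s0,X)
s=snap('scene')
q,st,e=cv2.calcOpticalFlowPyrLK(g(s0),g(s),P[:,None],None,winSize=(9,9),maxLevel=1)
m=q[:,0]-P
t=pr[0]/np.linalg.norm(pr[0])
print('rx',rx.round(3));print(np.c_[m,pr,e].round(2))
ok=e[:,0]<6
# edge normal component only
n=P[0]-P[-1];n=np.array([-n[1],n[0]])/np.linalg.norm(n)
a=pr[ok]@n;b=m[ok]@n;k=a@b/(a@a);print('angle',.03*k,'lift mm',.03*k*135)
go(*(B-.048*ex),104.6)
E
python3 lift.py
```

```text
rx [-0.115 -0.105 -0.096 -0.086 -0.076 -0.057 -0.036]
[[-0.   -0.02 -0.33 -1.56  1.59]
 [ 0.03  0.01 -0.32 -1.43  1.16]
 [ 0.03 -0.   -0.31 -1.3   1.1 ]
 [ 0.04  0.02 -0.3  -1.18  1.07]
 [-0.06 -0.02 -0.29 -1.06  1.04]
 [-0.09 -0.03 -0.27 -0.81  1.5 ]
 [ 0.05  0.03 -0.24 -0.55  1.4 ]]
angle 4.271347589330222e-05 lift mm 0.0057663192455957996
t 17.83 pos [0.4997 0.2859 0.0279] yaw 104.6 tilt z [-0.004 -0.001 -1.   ] w 0.0293 F [-5.1 -1.3  9.5] delta tool mm [-24.2  -0.   27.8] turn rad -0.001
```

>>> drive_tool --deltas '[[[-2,0,0,0,0,0],[-2,0,0,0,0,0],[-2,0,0,0,0,0],[-2,0,0,0,0,0],[-2,0,0,0,0,0],[0,0,0,0,0,0],[0,0,0,0,0,0]]]'

```text
time: 18.42
position: [0.5036, 0.2869, 0.0278]
tool_rot: [-0.127, 0.992, -0.001, -0.008]
ft_force: [-13.7, -3.1, 16.6]
grip_width: 0.0297
grip_force: 45.0
```

```bash
python3 lift.py
```

```text
rx [-0.115 -0.105 -0.096 -0.086 -0.076 -0.057 -0.036]
[[-0.01 -0.25 -0.33 -1.56  3.3 ]
 [-0.01 -0.24 -0.32 -1.43  2.94]
 [ 0.   -0.24 -0.31 -1.3   2.25]
 [-0.   -0.17 -0.3  -1.18  1.79]
 [ 0.04 -0.11 -0.29 -1.06  2.  ]
 [ 0.02 -0.09 -0.27 -0.81  2.84]
 [ 0.28  0.07 -0.24 -0.55  3.13]]
angle 0.0053003031157560195 lift mm 0.7155409206270626
t 18.47 pos [0.5035 0.2869 0.0278] yaw 104.6 tilt z [-0.016 -0.005 -1.   ] w 0.0296 F [-14.   -2.9  17.5] delta tool mm [-20.6  -0.1  27.4] turn rad -0.0
```

>>> drive_tool --deltas '[[[0,0,-0.5,0,-0.006,0],[0,0,-0.5,0,-0.006,0],[-2,0,0,0,0,0],[-2,0,0,0,0,0],[-2,0,0,0,0,0],[0,0,0,0,0,0],[0,0,0,0,0,0]]]'

```text
time: 19.05
position: [0.5095, 0.2884, 0.0278]
tool_rot: [-0.127, 0.992, -0.001, -0.003]
ft_force: [-10.3, -2.8, 10.9]
grip_width: 0.0296
grip_force: 45.0
```

```bash
python3 lift.py
```

```text
rx [-0.115 -0.105 -0.096 -0.086 -0.076 -0.057 -0.036]
[[-0.09 -0.66 -0.33 -1.56  3.31]
 [-0.05 -0.58 -0.32 -1.43  2.71]
 [-0.06 -0.53 -0.31 -1.3   2.6 ]
 [-0.07 -0.47 -0.3  -1.18  2.34]
 [ 0.21 -0.25 -0.29 -1.06  2.57]
 [-0.   -0.27 -0.27 -0.81  3.53]
 [ 0.52  0.1  -0.24 -0.55  3.78]]
angle 0.01290611548761382 lift mm 1.7423255908278656
t 19.1 pos [0.5095 0.2884 0.0278] yaw 104.6 tilt z [-0.005 -0.002 -1.   ] w 0.0298 F [-11.   -2.9  11. ] delta tool mm [-14.1   0.   27.7] turn rad -0.0
```

>>> drive_tool --deltas '[[[-2,0,-0.2,0,0,0],[-2,0,0,0,0,0],[-2,0,0,0,0,0],[-2,0,0,0,0,0],[-2,0,0,0,0,0],[-1,0,0,0,0,0],[0,0,0,0,0,0],[0,0,0,0,0,0]]]'

```text
time: 19.77
position: [0.5204, 0.2912, 0.0278]
tool_rot: [-0.127, 0.992, -0.001, -0.002]
ft_force: [-10.0, -2.2, 8.4]
grip_width: 0.0297
grip_force: 45.0
```

```bash
python3 lift.py
```

```text
rx [-0.115 -0.105 -0.096 -0.086 -0.076 -0.057 -0.036]
[[-0.22 -1.52 -0.33 -1.56  6.82]
 [-0.18 -1.33 -0.32 -1.43  3.12]
 [-0.15 -1.16 -0.31 -1.3   2.98]
 [-0.15 -0.98 -0.3  -1.18  3.83]
 [ 0.58 -0.48 -0.29 -1.06  4.  ]
 [ 0.2  -0.51 -0.27 -0.81  4.35]
 [ 0.29 -0.19 -0.24 -0.55  4.05]]
angle 0.02783988111763065 lift mm 3.7583839508801375
t 19.82 pos [0.5204 0.2912 0.0278] yaw 104.6 tilt z [-0.005 -0.002 -1.   ] w 0.0297 F [-10.1  -2.5   9.2] delta tool mm [-2.9  0.1 27.8] turn rad -0.0
```

>>> drive_tool --deltas '[[[-1,0,0,0,0,0],[-1,0,0,0,0,0],[0,0,0,0,0,0],[0,0,0,0,0,0],[0,0,0,0,0,0],[0,0,0,0,0,0],[0,0,0,0,0,0],[0,0,0,0,0,0]]]'

```text
time: 20.48
position: [0.5223, 0.2917, 0.0278]
tool_rot: [-0.127, 0.992, -0.001, -0.002]
ft_force: [-9.6, -2.6, 7.9]
grip_width: 0.0298
grip_force: 45.0
```

```bash
python3 lift.py
```

```text
rx [-0.115 -0.105 -0.096 -0.086 -0.076 -0.057 -0.036]
[[-0.32 -1.67 -0.33 -1.56  7.01]
 [-0.21 -1.48 -0.32 -1.43  3.17]
 [-0.2  -1.27 -0.31 -1.3   3.29]
 [-0.2  -1.1  -0.3  -1.18  3.6 ]
 [ 0.51 -0.6  -0.29 -1.06  2.57]
 [ 0.3  -0.51 -0.27 -0.81  4.14]
 [ 0.25 -0.24 -0.24 -0.55  4.09]]
angle 0.030567936572627803 lift mm 4.126671437304753
t 20.53 pos [0.5223 0.2917 0.0278] yaw 104.6 tilt z [-0.005 -0.002 -1.   ] w 0.0298 F [-9.7 -2.1  8.8] delta tool mm [-0.9  0.  27.8] turn rad -0.0
```

The lift is 4.1 mm, steady, with the grip holding.

```bash
python3 -c "
from rig import ticket
print(ticket.hand_in())"
```

```text
the job is handed in; nothing more can be done
None
```

The job is handed in: two tappets are in the tray, the third is on the bench, and the gripped wedge holds the tray's front up about 4.1 mm, measured from the camera; no verdict came back, and I didn't re-check that the wedge is centred under the bar after pushing it in.

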